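# Dock the jam board on the buffet rail and lock it

### The job

The jam board has been refilled: push it back into its dock on the counter, at one end and then at the other, until the rod along its rear edge has gone past both sprung rollers and lies flat against the rail over its whole length, then press the red locking knob fully down. Push gently, never with more than about 20 N: the jam cups must stay standing on the board. Leave the honey jar, the salt mill and the mug alone.

Things in the scene. Friction and masses are not known exactly. Their poses are not given: they have to be found in the camera images.
- board: loose lacquered beech board carrying three jam cups: 380 mm long (y), 115 mm deep (x), 20 mm high, about 0.7 kg, sliding easily. Origin at the centre of its underside; x points from the flat wooden front edge (x = -57.5 mm) to the rear edge (+57.5 mm), z up. Along the rear edge runs a 9 mm steel rod, its top 19 mm high, with a 12 mm gap between rod and wood
- push_left (a point): middle of the height of the board's front edge (10 mm up), 140 mm to the left of its middle, straight before the left roller when docked; x from front edge to rear edge
- push_right (a point): the same, 140 mm to the right of the board's middle, before the right roller
- dock_base: aluminium strip screwed to the counter, 400 mm long (y), 8 mm high; x points the way the board is pushed home. The steel rail (400 mm long, 37 mm high) is clamped on it in slots; its stop face is parallel to y and lies anywhere from 9 mm before to 9 mm behind this origin. That setting changes from time to time, is not reported and must be felt
- catch_left (a point): on the strip, 140 mm left of its middle, on the counter at the mid setting of the stop face. Here a sprung roller hangs in the rail's lip (lip 29 mm up, 24 mm deep). The rod meets it 13 mm before home; a push straight before it must reach 6 to 11 N (in the board's middle about twice that), rising and then falling off as the rod slips past, some 6 mm before home
- catch_right (a point): the same for the right roller, 140 mm right of the middle. Once past, the roller holds that end; push on until it stands firm on the stop. Docked, the rod lies on the stop face, the board's origin is 57.5 mm before it, and the board's ends are even with the rail's within 35 mm. With the board askew one end may stop a few mm short until the other is in
- lock_pin (a joint): travel of the locking pin, 0 up, 0.008 m down. Red knob, 30 mm wide, at mid length of the rail, 15 mm before the true stop face; top 66 mm high when up. Pressed down (about 4 N) it stays, its 7 mm pin in the gap between rod and wood. If the board is not fully home the pin lands on rod or wood half way; pressed too early it bars the rod's way
- cup_red: jam portion cup with a red lid, 60 mm wide, 27 mm high, 30 g, standing loose on the board; origin at the centre of its underside, z up
- cup_orange: the same with an orange and white lid
- cup_violet: the same with a violet lid
- honey_jar: bystander: glass jar with a black lid, 63 mm wide, 94 mm high, off the rail's left end; origin at the centre of its underside
- mill: bystander: white salt mill with a grey top, 44 mm wide, 90 mm high, off the rail's right end; origin at the centre of its underside
- mug: bystander: white mug with grey-green dots, 78 mm wide without its handle, 93 mm high, to the right of the board; origin under its middle
Things that resemble listed ones, but are neither listed nor needed, are in the scene too. Leave any green look-alike of the cup_red alone.

How it is judged:
By the outcome, as a careful person would: the job done as asked, in the order asked, and still so for the second after the job is handed in, with the robot touching nothing.
It also fails if it takes over 72 s, if anything falls off the work surface, if the arm or the gripper's body presses on something with over 40 N, if the wrist force passes 120 N, or if a joint passes its speed limit or range.

### The arm

A 6-joint arm with a two-finger parallel gripper is mounted at the origin on a cart in front of the work surface, level with it; the furniture and walls round the work are solid. World frame = base frame: x ahead of the robot, y to its left, z up, the work surface at z = 0. Lengths are in m, angles in rad, forces in N, time in s.
With the tool pointing down it reaches from about 0.375 to 0.9 m from the base axis. Payload 3.1 kg.
Tool frame: the origin (TCP) lies between the finger pads; the fingertips stand manip.finger_overhang ahead of it and the grasp point (between the pads) lies 5 mm behind it (manip.finger_overhang is the distance from the TCP to the fingertips, in m); z points along the fingers, y is the line along which they close (so a half turn about z gives the same grasp; the last joint's range is limited). The gripper opens to 85 mm and grips with 20 to 120 N. Pads are 22 mm wide; open, the fingers measure 114 mm over their backs; the gripper's body (76 mm by 85 mm) begins 54 mm behind the grasp point. The pads swing forward as they close: fully open they stand 13 mm farther back than shut.
Start: joints at [0.935, 0.527, 1.433, -0, 1.181, -0.178], TCP at [0.276, 0.561, 0.245] pointing down, gripper open.
Joint ranges: [-3.08, 3.08], [-0.75, 2.2], [0.22, 2.44], [-1.43, 4.57], [0, 2.65], [-2.85, 2.85]. Speed limits (rad/s): [2.79, 2.79, 3.14, 3.14, 3.14, 3.14].

### API

Orientations are given as a unit quaternion [x, y, z, w].
In Python, from station import manip gives the robot as it stands.
- The arm moves only by the tool drive_tool, never from a script. Its argument "plan" is a list of rows, each a list of 7 numbers: the shift along the tool's x, y, z in m, then the turn, a rotation vector about the tool's x, y, z in degrees, then the opening, from -1 (shut) to 1 (fully open). In form: [[x, y, z, wx, wy, wz, gripper], ...]. A call has 1 to 10 rows; each row shifts and turns the commanded pose from where the row before left it, along the tool's axes as they then stand; what a row does not reach is not made up. A row lasts 1/10 s, in which the tool goes at most 50 mm and 8.59 degrees, less where a joint would pass 70% of its speed; a pose out of reach is approached as far as the arm can. A call is refused whole if a number of a shift passes 0.05 or a number of a turn 8.59, either way. A call with a gripper value outside its range is refused whole. The fingers move at their own pace and stop on an object; "newtons" is the grip in N (left out, the last holds). Time passes only in rows, so rows that do not move let the fingers close. It gives the time, the measured TCP pose, the force, the opening and the grip force at its end, in the units of the state.
- manip.sense(): the state, without advancing time (a new reading comes with each control period).
- manip.snapshot(name): name is "scene" or "side" or "wrist"; returns a dict with "image" (400x640x3 uint8, red, green, blue), "z_map" (400x640 float32, m along the optical axis (not along the pixel's ray), 0 where there is no reading), "fov_y" (degrees; the focal length in pixels is half the picture's height over the tangent of half this angle, whatever the lens; pixels are square), "cx", "cy" (the principal point, pixels), "k1" (the pictures are not rectified: a ray, as slopes to the right and down, at radius r is drawn at 1 + k1 r^2 times it, then the intrinsics apply), "extrinsics" (4x4, takes a point from camera to world coordinates); the wrist camera has in their place "mount" (4x4, takes a point from camera to tool coordinates, whose origin is the TCP and whose axes are the flange's). Camera axes: x right, y up, looking along -z (the intrinsics and any distortion apply to the point x, -y, -z); pixel columns grow to the right and rows downward; lengths in m; the calibration is good to about 2 mm. A picture is of the moment at which its call begins: read the wrist's pose just before it.
- manip.sign_off(): hands the job in; it is judged then, once.
The state is a dict: "t": time; "q": joint angles; "qd": joint speeds; "tau": joint torques, N m; "tcp_pos": TCP position; "tool_rot": TCP orientation; "force": force on the tool from outside, world axes, zero at the start; "ft_torque": the same for the moment, N m; "finger_gap": opening from 0.0 (shut) to 1.0 (fully open); "gripper_force": force on a finger pad.
Only numpy, scipy, OpenCV 4.12 (cv2) and the standard library are available. Lean on these libraries where they do the work, as an engineer would, in place of code of your own. Each camera call takes 0.05 s, during which the arm holds its last target. There are 200 camera calls.

## Working session

There is one attempt and no reset: what is moved stays moved. The work goes in short steps, Python scripts to look and compute and a tool call to move; the robot and the scene stay as the last step left them, time stands still between calls to the robot, and variables do not carry over. Pictures are saved under pics/ and viewed, at most 10 in all, crops included, and the job is handed in when it is done.

Besides the shell and the picture viewer there is one more tool, called after "Emit:" in YAML: its name, and indented under it one key for each argument. drive_tool: Moves the arm, as the interface text tells. Its arguments: {"type":"object","properties":{"plan":{"type":"array"},"newtons":{"type":"number"}},"required":["plan"]}

```bash
ls; mkdir -p pics
cat > h.py <<'E'
import numpy as np, cv2
from station import manip
def snap(n):
    s=manip.sense(); d=manip.snapshot(n)
    if 'mount' in d:
        from scipy.spatial.transform import Rotation as R
        T=np.eye(4);T[:3,:3]=R.from_quat(s['tool_rot']).as_matrix();T[:3,3]=s['tcp_pos'];d['extrinsics']=T@np.array(d['mount'])
    return d
def slopes(d,uv):
    f=200/np.tan(np.radians(d['fov_y'])/2)
    K=np.array([[f,0,d['cx']],[0,f,d['cy']],[0,0,1]])
    return cv2.undistortPoints(np.array(uv,float).reshape(-1,1,2),K,np.array([d['k1'],0,0,0.])).reshape(-1,2)
def on_plane(d,uv,z):
    s=slopes(d,uv);E=np.array(d['extrinsics']);v=np.c_[s[:,0],-s[:,1],-np.ones(len(s))]@E[:3,:3].T
    o=E[:3,3];return o+v*((z-o[2])/v[:,2])[:,None]
def by_depth(d,uv):
    s=slopes(d,uv);z=np.array([d['z_map'][int(v),int(u)] for u,v in uv]);E=np.array(d['extrinsics'])
    return (np.c_[s[:,0],-s[:,1],-np.ones(len(s))]*z[:,None])@E[:3,:3].T+E[:3,3]
def cloud(d):
    vv,uu=np.mgrid[0:400,0:640];uv=np.c_[uu.ravel(),vv.ravel()]
    s=slopes(d,uv);z=d['z_map'].ravel();E=np.array(d['extrinsics'])
    return ((np.c_[s[:,0],-s[:,1],-np.ones(len(s))]*z[:,None])@E[:3,:3].T+E[:3,3]).reshape(400,640,3)
def save(d,n): cv2.imwrite('pics/'+n,d['image'][:,:,::-1])
E
python3 - <<'E'
from h import *
import pickle
D={n:snap(n) for n in('scene','side','wrist')}
pickle.dump(D,open('d0.pkl','wb'))
for n in D: save(D[n],n+'0.png'); print(n,np.array(D[n]['extrinsics'])[:3,3].round(3),(D[n]['z_map']>0).mean())
print(manip.finger_overhang,manip.sense())
E
```

```text
pics
scene [-0.089 -0.432  0.989] 0.9961953125
side [ 0.381 -0.775  0.717] 0.99593359375
wrist [0.206 0.595 0.373] 0.99605078125
0.014 {'t': 0.15, 'q': array([ 9.35525709e-01,  5.28264614e-01,  1.43362396e+00, -5.56612337e-06,
        1.18140726e+00, -1.78476701e-01]), 'qd': array([-1.83729882e-04, -2.87827236e-03, -2.24340601e-03,  7.49968297e-06,
        2.50023798e-04,  2.50272779e-03]), 'tau': array([ 8.97251739e-04, -4.42745268e+01, -1.78276527e+01, -2.38617777e-04,
        5.64720423e-03, -2.22849076e-05]), 'tcp_pos': array([0.27530966, 0.56050044, 0.24454595]), 'tool_rot': array([ 2.26415290e-01,  9.74030488e-01, -7.83085106e-04, -3.34643875e-04]), 'force': array([0.98216154, 0.09469036, 0.05982368]), 'ft_torque': array([-0.02286822, -0.02671757,  0.0462802 ]), 'gripper_force': 0.0, 'finger_gap': 0.9993061851325199}
```

View pics/scene0.png

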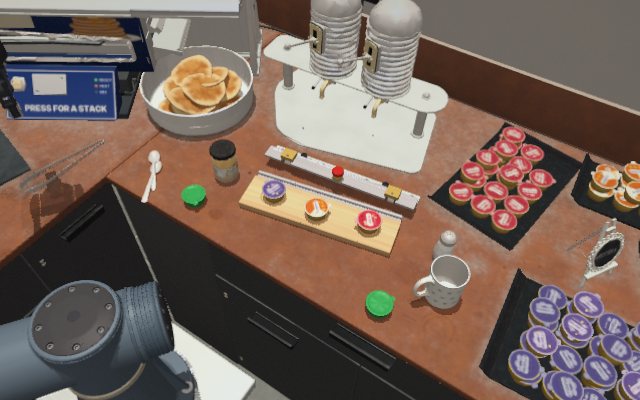

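View pics/side0.png

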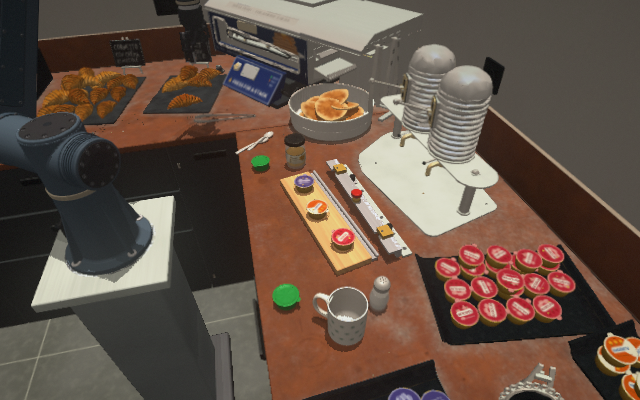

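The scene view shows the board (corners about 240,205 / 255,180 / 402,220 / 390,248) with violet (274,190), orange (316,208) and red (368,220) cups. The rail lies behind it, (265,150) to (418,205), with its knob at (338,172) and rollers at (289,155) and (392,193).

Possible confusions: the green lids at (193,195) and (380,303), and the cups on trays at (500,180) and (560,340). None of these stand on the board. The side view agrees: board at (325,220), knob at (357,193).

```bash
cat > m.py <<'E'
from h import *
import sys
def measure(d,z=0.02):
    im=d['image'];hsv=cv2.cvtColor(im,cv2.COLOR_RGB2HSV);P=cloud(d);out={}
    box=(P[...,0]>.35)&(P[...,0]<.9)&(P[...,1]>-.35)&(P[...,1]<.45)
    # wood: pale yellow, at board top height
    m=box&(abs(P[...,2]-.02)<.006)&(hsv[...,0]>12)&(hsv[...,0]<28)&(hsv[...,2]>130)
    m=cv2.morphologyEx(m.astype(np.uint8),cv2.MORPH_OPEN,np.ones((3,3)))
    c=max(cv2.findContours(m,0,1)[0],key=cv2.contourArea)[:,0]
    w=on_plane(d,c,z)[:,:2]
    r=cv2.minAreaRect((w*1000).astype(np.float32));out['wood_rect']=r;out['corners']=cv2.boxPoints(r).round(1).tolist()
    out['zwood']=np.median(P[...,2][m>0])
    return out,P,hsv,box
if __name__=='__main__':
    import pickle;D=pickle.load(open('d0.pkl','rb'))
    for n in('scene','side'):
        o,P,hsv,box=measure(D[n]);print(n,o)
        up=box&(P[...,2]>.03)&(P[...,2]<.042)
        red=box&(P[...,2]>.05)&(P[...,2]<.075)&((hsv[...,0]<8)|(hsv[...,0]>172))&(hsv[...,1]>150)
        print('knob',red.sum(),np.median(P[red],0),P[red].max(0))
        # things by height: connected components
        for lo,hi in((.031,.043),(.043,.06),(.06,.11)):
            k,l,s,cc=cv2.connectedComponentsWithStats((box&(P[...,2]>lo)&(P[...,2]<hi)).astype(np.uint8))
            for i in range(1,k):
                if s[i,4]>25:
                    q=P[l==i];r=cv2.minAreaRect((q[:,:2]*1000).astype(np.float32))
                    print(lo,s[i,4],cc[i].round(0),np.median(q,0).round(3),[np.round(x,1) for x in r])
    d=D['scene'];cv2.imwrite('pics/crop.png',cv2.resize(d['image'][135:265,225:435,::-1],None,fx=3.8,fy=3.8,interpolation=2))
E
python3 m.py
```

```text
scene {'wood_rect': ((541.05078125, -50.95014953613281), (93.97694396972656, 377.94775390625), 11.435050964355469), 'corners': [[457.5, 125.0], [532.5, -245.5], [624.5999755859375, -226.89999389648438], [549.5999755859375, 143.60000610351562]], 'zwood': np.float64(0.018977117660179066)}
knob 246 [ 0.81946389 -0.29334028  0.06266057] [ 0.89996273 -0.02434297  0.06941287]
0.031 55 [243.  71.] [0.846 0.411 0.037] [array([842.4, 406.9]), array([88.2, 10.3]), np.float64(69.2)]
0.031 227 [232.  87.] [0.767 0.388 0.039] [array([771.8, 391.2]), array([78.6, 49. ]), np.float64(38.6)]
0.031 30 [288.  80.] [0.886 0.279 0.037] [array([887.8, 280.7]), array([12.9, 20.6]), np.float64(34.1)]
0.031 204 [208. 121.] [0.61  0.343 0.036] [array([637.5, 356.4]), array([ 62.2, 238.6]), np.float64(55.4)]
0.031 40 [182. 112.] [0.609 0.435 0.04 ] [array([612.5, 430.9]), array([19.6, 39.6]), np.float64(21.9)]
0.031 1322 [331. 174.] [ 0.648 -0.013  0.036] [array([649.6, -12.4]), array([ 41.6, 348.4]), np.float64(8.1)]
0.031 82 [226. 171.] [0.505 0.196 0.037] [array([511.2, 204.9]), array([25.2, 60. ]), np.floa
[... 7304 characters left out ...]
876.4,  -3.8]), array([43.8, 46.8]), np.float64(79.2)]
0.06 78 [356. 193.] [ 0.644 -0.041  0.066] [array([644.3, -38. ]), array([27.7, 27.5]), np.float64(45.6)]
0.06 395 [471. 254.] [ 0.83  -0.306  0.063] [array([ 829.4, -307.9]), array([56.2, 55. ]), np.float64(2.3)]
0.06 240 [496. 255.] [ 0.885 -0.323  0.064] [array([ 882.5, -321. ]), array([34.6, 56.6]), np.float64(0.3)]
0.06 145 [380. 282.] [ 0.597 -0.343  0.087] [array([ 602.7, -339.6]), array([34.1, 20.5]), np.float64(0.0)]
0.06 224 [343. 293.] [ 0.52  -0.345  0.078] [array([ 517.5, -344.7]), array([46.8, 10.3]), np.float64(0.4)]
0.06 64 [319. 296.] [ 0.471 -0.342  0.085] [array([ 473.5, -342.9]), array([10.6, 28.2]), np.float64(57.0)]
```

View pics/crop.png

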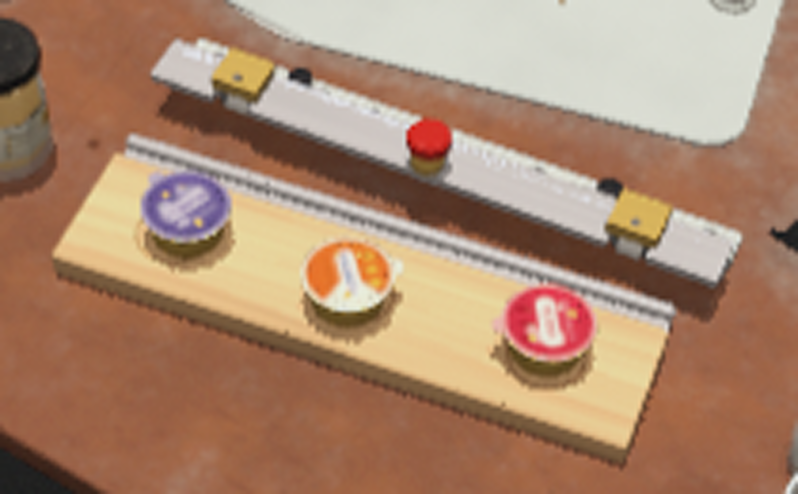

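The crop confirms the listed board: violet, orange and red cups, the rod behind the wood, and the rail with its red knob. The board's yaw is about 11.4° and the rail's about 7.6°. The left end needs about 61 mm of travel and the right about 36 mm. I'll push along tool -x with the fingers shut.

Emit:
drive_tool:
  plan:
    - [0,0,0,0,0,-8.4,-1]
    - [0,0,0,0,0,-8.4,-1]
    - [0,0,0,0,0,-8.4,-1]
    - [0,0,0,0,0,-8.5,-1]
    - [-0.009,-0.046,0,0,0,0,-1]
    - [-0.009,-0.046,0,0,0,0,-1]
    - [-0.009,-0.046,0,0,0,0,-1]
    - [-0.009,-0.046,0,0,0,0,-1]
    - [-0.009,-0.046,0,0,0,0,-1]
    - [-0.009,-0.046,0,0,0,0,-1]

```text
t: 1.15
tcp_pos: [0.3655, 0.2927, 0.2453]
tool_rot: [-0.066, 0.998, -0.0, 0.0]
force: [1.3, 0.2, 0.1]
finger_gap: -0.002
gripper_force: 0.0
```

Emit:
drive_tool:
  plan:
    - [-0.009,-0.045,0,0,0,0,-1]
    - [-0.009,-0.045,0,0,0,0,-1]
    - [-0.009,-0.045,0.02,0,0,0,-1]
    - [-0.009,-0.045,0.04,0,0,0,-1]
    - [-0.009,-0.045,0.04,0,0,0,-1]
    - [0,0,0.04,0,0,0,-1]
    - [0,0,0.04,0,0,0,-1]
    - [0,0,0.03,0,0,0,-1]
    - [0,0,0.0,0,0,0,-1]

```text
t: 2.05
tcp_pos: [0.4319, 0.0925, 0.0465]
tool_rot: [-0.065, 0.998, 0.0, -0.004]
force: [-0.3, 0.0, -0.9]
finger_gap: 0.002
gripper_force: 0.0
```

Emit:
drive_tool:
  plan:
    - [0,-0.015,0.02,0,0,0,-1]
    - [0,0,0.008,0,0,0,-1]
    - [0,0,0,0,0,0,-1]

```text
t: 2.35
tcp_pos: [0.4362, 0.078, 0.0219]
tool_rot: [-0.065, 0.998, 0.0, -0.0]
force: [-0.3, -0.4, 0.0]
finger_gap: -0.001
gripper_force: 0.0
```

Run:
```python
from m import *
s=manip.sense();print(s['tcp_pos'],s['force'])
d=snap('side');o,*_=measure(d);print(o);cv2.imwrite('pics/s1.png',cv2.resize(d['image'][130:300,230:450,::-1],None,fx=3.5,fy=3.5))
```

```text
[0.43621056 0.07796035 0.02193244] [-0.30445773 -0.44458207  0.04427004]
{'wood_rect': ((543.287109375, -48.84130859375), (93.14118957519531, 379.90618896484375), 11.46530532836914), 'corners': [[459.8999938964844, 128.10000610351562], [535.4000244140625, -244.3000030517578], [626.7000122070312, -225.6999969482422], [551.2000122070312, 146.60000610351562]], 'zwood': np.float64(0.02059876548979478)}
```

View pics/s1.png

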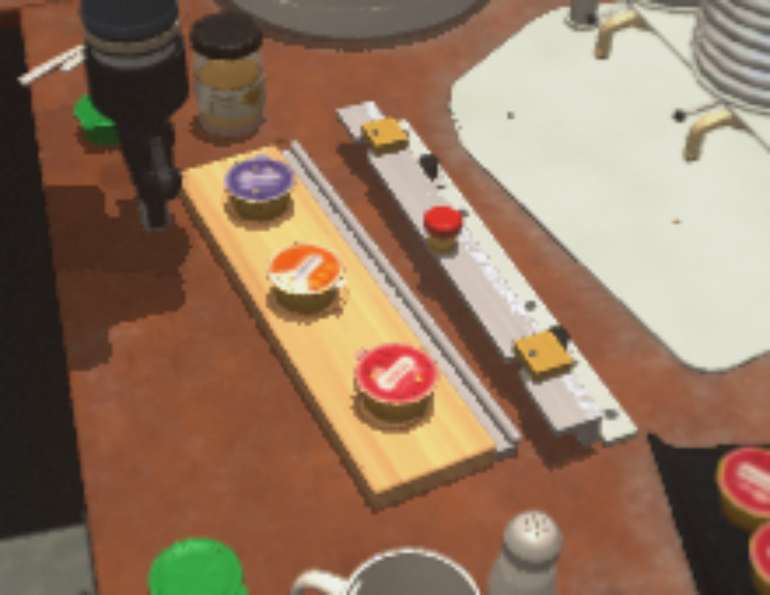

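The fingertips stand before the board's front edge beside the violet cup (150,215 in the crop), and nothing has been disturbed. I'll start pushing at the left.

Emit:
drive_tool:
  plan:
    - [-0.006,0,0.004,0,0,0,-1]
    - [-0.006,0,0,0,0,0,-1]
    - [-0.004,0,0,0,0,0,-1]
    - [-0.002,0,0,0,0,0,-1]
    - [-0.002,0,0,0,0,0,-1]
    - [-0.002,0,0,0,0,0,-1]
    - [-0.002,0,0,0,0,0,-1]
    - [-0.003,0,0,0,0,0,-1]
    - [-0.003,0,0,0,0,0,-1]
    - [-0.003,0,0,0,0,0,-1]

```text
t: 3.4
tcp_pos: [0.4686, 0.0824, 0.0175]
tool_rot: [-0.066, 0.998, 0.0, -0.0]
force: [-1.6, 0.8, -0.5]
finger_gap: 0.004
gripper_force: 0.9
```

```bash
cat > b.py <<'E'
from m import *
a=np.radians(7.6);xd=np.array([np.cos(a),np.sin(a)]);yd=np.array([-xd[1],xd[0]])
def rep():
    s=manip.sense();p=s['tcp_pos'];print('tcp u,v mm',(p[:2]@xd*1e3).round(1),(p[:2]@yd*1e3).round(1),'z',p[2].round(4),'F',s['force'].round(2),'Fu',(s['force'][:2]@xd).round(2),'t',s['t'])
    for n in('scene','side'):
        d=snap(n);o,P,hsv,box=measure(d);(cx,cy),(w,h),an=o['wood_rect']
        if w>h: an-=90;w,h=h,w
        c=np.array([cx,cy]);b=np.radians(an)
        fr=c-w/2*np.array([np.cos(b),np.sin(b)]);l=np.array([-np.sin(b),np.cos(b)])
        cups=[]
        k,_,st,_=cv2.connectedComponentsWithStats((box&(P[...,2]>.043)&(P[...,2]<.055)).astype(np.uint8))
        print(n,'w,h',round(w),round(h),'rel yaw',round(an-7.6,2),'pushL u',round((fr+140*l)@xd,1),'pushR u',round((fr-140*l)@xd,1),'mid v',round(fr@yd,1))
if __name__=='__main__': rep()
E
python3 b.py
```

```text
tcp u,v mm 475.3 19.7 z 0.0175 F [-1.62  0.75 -0.46] Fu -1.51 t 3.4
scene w,h 94 305 rel yaw 1.43 pushL u 484.6 pushR u 491.6 mid v -161.3
side w,h 93 380 rel yaw 1.2 pushL u 487.9 pushR u 493.7 mid v -123.1
```

Emit:
drive_tool:
  plan:
    - [-0.002,0,0,0,0,0,-1]
    - [-0.002,0,0,0,0,0,-1]
    - [-0.001,0,0,0,0,0,-1]
    - [0.01,0,0,0,0,0,-1]
    - [0.01,-0.02,0,0,0,0,-1]
    - [0,-0.045,0,0,0,0,-1]
    - [0,-0.045,0,0,0,0,-1]
    - [0,-0.032,0,0,0,0,-1]
    - [0,0,0,0,0,0,-1]

```text
t: 4.4
tcp_pos: [0.4752, -0.0652, 0.0179]
tool_rot: [-0.063, 0.998, -0.002, 0.003]
force: [1.0, -0.2, 0.7]
finger_gap: -0.001
gripper_force: 0.0
```

```bash
python3 b.py
```

```text
tcp u,v mm 462.4 -127.4 z 0.0179 F [ 1.   -0.21  0.66] Fu 0.96 t 4.4
scene w,h 94 189 rel yaw 0.26 pushL u 489.2 pushR u 490.4 mid v -218.7
side w,h 93 326 rel yaw 0.27 pushL u 492.0 pushR u 493.3 mid v -150.0
```

Emit:
drive_tool:
  plan:
    - [-0.006,0.006,0,0,0,0,-1]
    - [-0.005,0,0,0,0,0,-1]
    - [-0.002,0,0,0,0,0,-1]
    - [-0.002,0,0,0,0,0,-1]
    - [-0.002,0,0,0,0,0,-1]
    - [-0.003,0,0,0,0,0,-1]
    - [-0.004,0,0,0,0,0,-1]
    - [-0.004,0,0,0,0,0,-1]
    - [-0.003,0,0,0,0,0,-1]
    - [-0.002,0,0,0,0,0,-1]

```text
t: 5.5
tcp_pos: [0.5042, -0.0501, 0.0175]
tool_rot: [-0.066, 0.998, 0.0, -0.0]
force: [-2.9, -0.3, -0.2]
finger_gap: 0.003
gripper_force: 1.5
```

Emit:
drive_tool:
  plan:
    - [-0.002,0,0,0,0,0,-1]
    - [-0.002,0,0,0,0,0,-1]
    - [-0.001,0,0,0,0,0,-1]
    - [0,0,0,0,0,0,-1]

```text
t: 5.9
tcp_pos: [0.5099, -0.0496, 0.0176]
tool_rot: [-0.066, 0.998, -0.0, 0.0]
force: [-1.7, 0.2, -0.7]
finger_gap: 0.0
gripper_force: 0.9
```

```bash
python3 b.py
```

```text
tcp u,v mm 498.9 -116.6 z 0.0176 F [-1.69  0.24 -0.71] Fu -1.64 t 5.9
scene w,h 95 187 rel yaw -0.28 pushL u 507.2 pushR u 505.8 mid v -220.3
side w,h 93 325 rel yaw -0.05 pushL u 510.0 pushR u 509.7 mid v -151.0
```

Emit:
drive_tool:
  plan:
    - [0.01,0,0,0,0,0,-1]
    - [0.005,0.02,0,0,0,0,-1]
    - [0,0.045,0,0,0,0,-1]
    - [0,0.045,0,0,0,0,-1]
    - [0,0.025,0,0,0,0,-1]
    - [0,0,0,0,0,0,-1]
    - [-0.006,0,0,0,0,0,-1]
    - [-0.004,0,0,0,0,0,-1]
    - [-0.002,0,0,0,0,0,-1]
    - [0,0,0,0,0,0,-1]

```text
t: 7.0
tcp_pos: [0.4899, 0.0828, 0.0177]
tool_rot: [-0.065, 0.998, -0.0, 0.001]
force: [0.3, -0.2, -0.6]
finger_gap: -0.001
gripper_force: 0.0
```

Emit:
drive_tool:
  plan:
    - [-0.002,0,0,0,0,0,-1]
    - [-0.002,0,0,0,0,0,-1]
    - [-0.002,0,0,0,0,0,-1]
    - [-0.001,0,0,0,0,0,-1]
    - [0,0,0,0,0,0,-1]

```text
t: 7.5
tcp_pos: [0.495, 0.0849, 0.0175]
tool_rot: [-0.066, 0.998, 0.0, -0.001]
force: [-1.2, -0.6, -0.2]
finger_gap: -0.003
gripper_force: 1.0
```

Emit:
drive_tool:
  plan:
    - [-0.001,0,0,0,0,0,-1]
    - [-0.001,0,0,0,0,0,-1]
    - [0,0,0,0,0,0,-1]

```text
t: 7.8
tcp_pos: [0.4978, 0.0852, 0.0176]
tool_rot: [-0.066, 0.998, 0.0, 0.0]
force: [-1.8, 0.4, -0.2]
finger_gap: -0.004
gripper_force: 0.7
```

Emit:
drive_tool:
  plan:
    - [-0.001,0,0,0,0,0,-1]
    - [-0.001,0,0,0,0,0,-1]
    - [0,0,0,0,0,0,-1]

```text
t: 8.1
tcp_pos: [0.5, 0.0853, 0.0176]
tool_rot: [-0.066, 0.998, -0.0, 0.0]
force: [-1.3, 0.8, -0.6]
finger_gap: -0.001
gripper_force: 0.7
```

Emit:
drive_tool:
  plan:
    - [-0.001,0,0,0,0,0,-1]
    - [-0.001,0,0,0,0,0,-1]
    - [0,0,0,0,0,0,-1]

```text
t: 8.4
tcp_pos: [0.5019, 0.0856, 0.0177]
tool_rot: [-0.066, 0.998, -0.0, 0.0]
force: [-1.9, 0.7, -0.9]
finger_gap: 0.001
gripper_force: 0.7
```

Emit:
drive_tool:
  plan:
    - [-0.001,0,0,0,0,0,-1]
    - [-0.001,0,0,0,0,0,-1]
    - [0,0,0,0,0,0,-1]

```text
t: 8.7
tcp_pos: [0.5035, 0.0858, 0.0176]
tool_rot: [-0.066, 0.998, 0.0, -0.0]
force: [-2.2, 0.4, 0.6]
finger_gap: -0.001
gripper_force: 1.1
```

Emit:
drive_tool:
  plan:
    - [-0.001,0,0,0,0,0,-1]
    - [-0.001,0,0,0,0,0,-1]
    - [0,0,0,0,0,0,-1]

```text
t: 9.0
tcp_pos: [0.5038, 0.086, 0.0176]
tool_rot: [-0.066, 0.998, 0.0, -0.002]
force: [-6.0, -0.0, 2.5]
finger_gap: -0.002
gripper_force: 2.7
```

Emit:
drive_tool:
  plan:
    - [-0.001,0,0,0,0,0,-1]
    - [-0.001,0,0,0,0,0,-1]
    - [0,0,0,0,0,0,-1]

```text
t: 9.3
tcp_pos: [0.504, 0.0862, 0.0174]
tool_rot: [-0.066, 0.998, 0.0, -0.004]
force: [-8.0, -2.0, 4.3]
finger_gap: 0.001
gripper_force: 3.8
```

Emit:
drive_tool:
  plan:
    - [-0.001,0,0,0,0,0,-1]
    - [-0.001,0,0,0,0,0,-1]
    - [0,0,0,0,0,0,-1]

```text
t: 9.6
tcp_pos: [0.5047, 0.0866, 0.0174]
tool_rot: [-0.066, 0.998, 0.0, -0.005]
force: [-8.5, -1.1, 5.1]
finger_gap: -0.002
gripper_force: 4.6
```

Emit:
drive_tool:
  plan:
    - [-0.001,0,0,0,0,0,-1]
    - [-0.001,0,0,0,0,0,-1]
    - [0,0,0,0,0,0,-1]

```text
t: 9.9
tcp_pos: [0.5065, 0.0873, 0.0173]
tool_rot: [-0.066, 0.998, 0.001, -0.005]
force: [-8.4, 0.8, 4.2]
finger_gap: 0.003
gripper_force: 4.4
```

Emit:
drive_tool:
  plan:
    - [-0.001,0,0,0,0,0,-1]
    - [-0.001,0,0,0,0,0,-1]
    - [0,0,0,0,0,0,-1]

```text
t: 10.2
tcp_pos: [0.5106, 0.0878, 0.0173]
tool_rot: [-0.066, 0.998, 0.001, -0.003]
force: [-4.9, 1.5, -0.0]
finger_gap: 0.003
gripper_force: 1.9
```

```bash
python3 b.py
```

```text
tcp u,v mm 517.7 19.5 z 0.0173 F [-4.89  1.47 -0.04] Fu -4.65 t 10.2
scene w,h 94 306 rel yaw -4.3 pushL u 523.6 pushR u 502.6 mid v -158.3
side w,h 93 327 rel yaw -4.32 pushL u 527.7 pushR u 506.6 mid v -147.5
```

Emit:
drive_tool:
  plan:
    - [-0.001,0,0,0,0,0,-1]
    - [-0.001,0,0,0,0,0,-1]
    - [0,0,0,0,0,0,-1]

```text
t: 10.6
tcp_pos: [0.513, 0.0876, 0.0172]
tool_rot: [-0.066, 0.998, 0.0, -0.003]
force: [-6.8, 1.7, 0.8]
finger_gap: -0.002
gripper_force: 3.4
```

Emit:
drive_tool:
  plan:
    - [-0.001,0,0,0,0,0,-1]
    - [-0.001,0,0,0,0,0,-1]
    - [0,0,0,0,0,0,-1]

```text
t: 10.9
tcp_pos: [0.5131, 0.0877, 0.0172]
tool_rot: [-0.066, 0.998, 0.0, -0.005]
force: [-8.7, 0.2, 2.9]
finger_gap: -0.0
gripper_force: 4.7
```

Emit:
drive_tool:
  plan:
    - [-0.001,0,0,0,0,0,-1]
    - [-0.001,0,0,0,0,0,-1]
    - [0,0,0,0,0,0,-1]

```text
t: 11.2
tcp_pos: [0.5133, 0.0878, 0.0172]
tool_rot: [-0.066, 0.998, 0.0, -0.007]
force: [-12.5, -2.2, 4.9]
finger_gap: -0.002
gripper_force: 6.1
```

Emit:
drive_tool:
  plan:
    - [0.015,0,0,0,0,0,-1]
    - [0.02,0,0,0,0,0,-1]
    - [0.005,-0.03,0,0,0,0,-1]
    - [0,-0.045,0,0,0,0,-1]
    - [0,-0.045,0,0,0,0,-1]
    - [0,-0.045,0,0,0,0,-1]
    - [0,-0.045,0,0,0,0,-1]
    - [0,-0.045,0,0,0,0,-1]
    - [0,-0.027,0,0,0,0,-1]
    - [0,0,0,0,0,0,-1]

```text
t: 12.2
tcp_pos: [0.5214, -0.2041, 0.0187]
tool_rot: [-0.063, 0.998, -0.004, 0.005]
force: [-0.2, 0.3, -1.4]
finger_gap: 0.005
gripper_force: 0.0
```

```bash
python3 b.py; python3 -c "
from h import *
d=snap('scene');save(d,'sc2.png')"
```

```text
tcp u,v mm 489.8 -271.3 z 0.0187 F [-0.25  0.32 -1.37] Fu -0.2 t 12.2
scene w,h 94 273 rel yaw -4.66 pushL u 532.7 pushR u 509.9 mid v -69.7
side w,h 79 93 rel yaw -94.47 pushL u 697.4 pushR u 418.3 mid v -234.9
```

View pics/sc2.png

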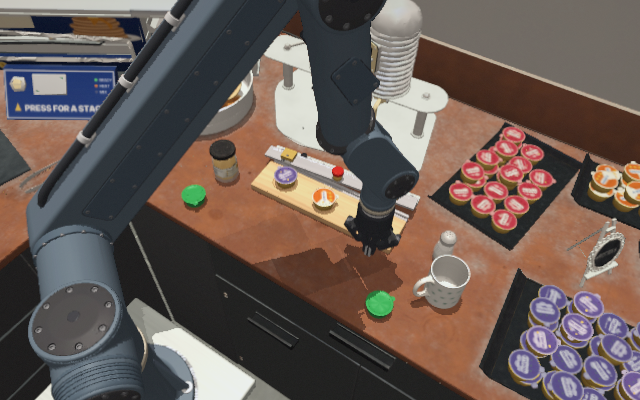

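Cups are all standing: violet (285,176), orange (324,198). The left end is under the lip and the gripper waits before the right end at (370,235). Now the right push.

Emit:
drive_tool:
  plan:
    - [-0.003,0.006,0,0,0,0,-1]
    - [-0.003,0,0,0,0,0,-1]
    - [-0.001,0,0,0,0,0,-1]
    - [-0.001,0,0,0,0,0,-1]
    - [-0.002,0,0,0,0,0,-1]
    - [-0.002,0,0,0,0,0,-1]
    - [0,0,0,0,0,0,-1]

```text
t: 13.05
tcp_pos: [0.5279, -0.1893, 0.0176]
tool_rot: [-0.066, 0.998, 0.0, -0.0]
force: [-1.0, 0.3, -0.4]
finger_gap: 0.003
gripper_force: 0.2
```

Emit:
drive_tool:
  plan:
    - [-0.001,0,0,0,0,0,-1]
    - [-0.001,0,0,0,0,0,-1]
    - [-0.001,0,0,0,0,0,-1]
    - [0,0,0,0,0,0,-1]

```text
t: 13.45
tcp_pos: [0.5307, -0.1891, 0.0175]
tool_rot: [-0.066, 0.998, 0.0, -0.0]
force: [-1.9, -2.0, -0.1]
finger_gap: 0.002
gripper_force: 1.3
```

Emit:
drive_tool:
  plan:
    - [-0.001,0,0,0,0,0,-1]
    - [-0.001,0,0,0,0,0,-1]
    - [-0.001,0,0,0,0,0,-1]
    - [0,0,0,0,0,0,-1]

```text
t: 13.85
tcp_pos: [0.5341, -0.1886, 0.0176]
tool_rot: [-0.066, 0.998, -0.0, 0.0]
force: [-2.2, -1.2, -0.3]
finger_gap: 0.001
gripper_force: 1.0
```

Emit:
drive_tool:
  plan:
    - [-0.001,0,0,0,0,0,-1]
    - [-0.001,0,0,0,0,0,-1]
    - [-0.001,0,0,0,0,0,-1]
    - [0,0,0,0,0,0,-1]

```text
t: 14.25
tcp_pos: [0.5371, -0.1883, 0.0177]
tool_rot: [-0.066, 0.998, -0.0, 0.0]
force: [-2.0, -1.1, -0.2]
finger_gap: -0.001
gripper_force: 1.0
```

Emit:
drive_tool:
  plan:
    - [-0.001,0,0,0,0,0,-1]
    - [-0.001,0,0,0,0,0,-1]
    - [-0.001,0,0,0,0,0,-1]
    - [0,0,0,0,0,0,-1]

```text
t: 14.65
tcp_pos: [0.5401, -0.1878, 0.0177]
tool_rot: [-0.066, 0.998, -0.0, 0.0]
force: [-1.8, -1.2, -0.4]
finger_gap: 0.002
gripper_force: 1.0
```

Emit:
drive_tool:
  plan:
    - [-0.001,0,0,0,0,0,-1]
    - [-0.001,0,0,0,0,0,-1]
    - [0,0,0,0,0,0,-1]

```text
t: 14.95
tcp_pos: [0.541, -0.1875, 0.0176]
tool_rot: [-0.066, 0.998, 0.0, -0.001]
force: [-3.9, -3.9, 1.5]
finger_gap: -0.003
gripper_force: 2.3
```

Emit:
drive_tool:
  plan:
    - [-0.001,0,0,0,0,0,-1]
    - [-0.001,0,0,0,0,0,-1]
    - [0,0,0,0,0,0,-1]

```text
t: 15.25
tcp_pos: [0.5413, -0.187, 0.0175]
tool_rot: [-0.066, 0.998, 0.001, -0.003]
force: [-7.7, -4.3, 3.4]
finger_gap: 0.003
gripper_force: 4.1
```

Emit:
drive_tool:
  plan:
    - [-0.001,0,0,0,0,0,-1]
    - [-0.001,0,0,0,0,0,-1]
    - [0,0,0,0,0,0,-1]

```text
t: 15.55
tcp_pos: [0.5426, -0.187, 0.0174]
tool_rot: [-0.066, 0.998, 0.001, -0.003]
force: [-9.9, -5.8, 3.2]
finger_gap: -0.003
gripper_force: 4.9
```

Emit:
drive_tool:
  plan:
    - [-0.001,0,0,0,0,0,-1]
    - [-0.001,0,0,0,0,0,-1]
    - [0,0,0,0,0,0,-1]

```text
t: 15.85
tcp_pos: [0.5457, -0.187, 0.0174]
tool_rot: [-0.066, 0.998, 0.0, -0.002]
force: [-5.9, -4.3, 1.5]
finger_gap: 0.003
gripper_force: 3.5
```

Emit:
drive_tool:
  plan:
    - [-0.001,0,0,0,0,0,-1]
    - [-0.001,0,0,0,0,0,-1]
    - [0,0,0,0,0,0,-1]

```text
t: 16.15
tcp_pos: [0.5487, -0.1867, 0.0174]
tool_rot: [-0.066, 0.998, 0.0, -0.001]
force: [-4.6, -3.7, 1.1]
finger_gap: 0.003
gripper_force: 2.5
```

Emit:
drive_tool:
  plan:
    - [-0.001,0,0,0,0,0,-1]
    - [-0.001,0,0,0,0,0,-1]
    - [0,0,0,0,0,0,-1]

```text
t: 16.45
tcp_pos: [0.5516, -0.1863, 0.0175]
tool_rot: [-0.066, 0.998, 0.0, -0.0]
force: [-3.1, -2.5, -0.9]
finger_gap: -0.0
gripper_force: 1.6
```

Emit:
drive_tool:
  plan:
    - [-0.001,0,0,0,0,0,-1]
    - [-0.001,0,0,0,0,0,-1]
    - [0,0,0,0,0,0,-1]

```text
t: 16.75
tcp_pos: [0.5535, -0.1859, 0.0176]
tool_rot: [-0.066, 0.998, 0.0, -0.0]
force: [-2.8, -1.8, -0.2]
finger_gap: -0.002
gripper_force: 1.9
```

Emit:
drive_tool:
  plan:
    - [-0.001,0,0,0,0,0,-1]
    - [-0.001,0,0,0,0,0,-1]
    - [0,0,0,0,0,0,-1]

```text
t: 17.05
tcp_pos: [0.5536, -0.1857, 0.0175]
tool_rot: [-0.066, 0.998, 0.0, -0.002]
force: [-8.0, -4.9, 2.4]
finger_gap: 0.001
gripper_force: 4.2
```

Emit:
drive_tool:
  plan:
    - [-0.001,0,0,0,0,0,-1]
    - [-0.001,0,0,0,0,0,-1]
    - [0,0,0,0,0,0,-1]

```text
t: 17.35
tcp_pos: [0.5536, -0.1854, 0.0174]
tool_rot: [-0.066, 0.998, 0.001, -0.004]
force: [-12.1, -6.3, 4.5]
finger_gap: 0.0
gripper_force: 6.3
```

Emit:
drive_tool:
  plan:
    - [0.015,0,0,0,0,0,-1]
    - [0.012,0.01,0,0,0,0,-1]
    - [0,0.045,0,0,0,0,-1]
    - [0,0.045,0,0,0,0,-1]
    - [0,0.045,0,0,0,0,-1]
    - [0,0.045,0,0,0,0,-1]
    - [0,0.045,0,0,0,0,-1]
    - [0,0.035,0,0,0,0,-1]
    - [0,0.008,0,0,0,0,-1]
    - [0,0,0,0,0,0,-1]

```text
t: 18.35
tcp_pos: [0.4953, 0.0883, 0.0179]
tool_rot: [-0.067, 0.998, 0.0, 0.001]
force: [0.7, -0.5, -1.0]
finger_gap: 0.005
gripper_force: 0.0
```

```bash
python3 b.py
```

```text
tcp u,v mm 502.6 22.0 z 0.0179 F [ 0.65 -0.5  -1.01] Fu 0.58 t 18.35
scene w,h 94 307 rel yaw 0.01 pushL u 531.7 pushR u 531.7 mid v -166.3
side w,h 93 380 rel yaw 0.13 pushL u 534.5 pushR u 535.1 mid v -129.2
```

Emit:
drive_tool:
  plan:
    - [-0.006,0,0,0,0,0,-1]
    - [-0.006,0,0,0,0,0,-1]
    - [-0.003,0,0,0,0,0,-1]
    - [-0.001,0,0,0,0,0,-1]
    - [-0.001,0,0,0,0,0,-1]
    - [-0.001,0,0,0,0,0,-1]
    - [-0.001,0,0,0,0,0,-1]
    - [0,0,0,0,0,0,-1]

```text
t: 19.25
tcp_pos: [0.5133, 0.0892, 0.0176]
tool_rot: [-0.066, 0.998, -0.0, 0.0]
force: [0.4, 1.5, 0.4]
finger_gap: 0.004
gripper_force: 0.0
```

Emit:
drive_tool:
  plan:
    - [-0.001,0,0,0,0,0,-1]
    - [-0.001,0,0,0,0,0,-1]
    - [-0.001,0,0,0,0,0,-1]
    - [0,0,0,0,0,0,-1]

```text
t: 19.65
tcp_pos: [0.5161, 0.0895, 0.0176]
tool_rot: [-0.066, 0.998, 0.0, -0.0]
force: [-0.3, 0.3, 1.4]
finger_gap: -0.0
gripper_force: 0.1
```

Emit:
drive_tool:
  plan:
    - [-0.001,0,0,0,0,0,-1]
    - [-0.001,0,0,0,0,0,-1]
    - [-0.001,0,0,0,0,0,-1]
    - [0,0,0,0,0,0,-1]

```text
t: 20.05
tcp_pos: [0.5162, 0.0898, 0.0173]
tool_rot: [-0.066, 0.998, 0.0, -0.003]
force: [-5.5, -1.6, 3.5]
finger_gap: -0.001
gripper_force: 2.8
```

Emit:
drive_tool:
  plan:
    - [-0.001,0,0,0,0,0,-1]
    - [-0.001,0,0,0,0,0,-1]
    - [-0.001,0,0,0,0,0,-1]
    - [-0.001,0,0,0,0,0,-1]
    - [0,0,0,0,0,0,-1]

```text
t: 20.55
tcp_pos: [0.5162, 0.0902, 0.0169]
tool_rot: [-0.066, 0.998, 0.0, -0.008]
force: [-10.3, -4.2, 5.2]
finger_gap: 0.001
gripper_force: 5.4
```

Emit:
drive_tool:
  plan:
    - [0.015,0,0,0,0,0,-1]
    - [0.025,0,0,0,0,0,-1]
    - [0.02,0,-0.02,0,0,0,-1]
    - [0,0,-0.05,0,0,0,-1]
    - [0,0,-0.05,0,0,0,-1]
    - [0,0,0,0,0,0,-1]

```text
t: 21.15
tcp_pos: [0.4686, 0.0825, 0.1433]
tool_rot: [-0.066, 0.998, -0.001, 0.008]
force: [1.3, 0.5, -0.6]
finger_gap: -0.0
gripper_force: 0.0
```

```bash
python3 b.py
cat > k.py <<'E'
from b import *
s=manip.sense();p=s['tcp_pos']
for n in('scene','side'):
    d=snap(n);h=cv2.cvtColor(d['image'],cv2.COLOR_RGB2HSV)
    m=((h[...,0]<6)|(h[...,0]>174))&(h[...,1]>170)&(h[...,2]>100)
    k,l,st,cc=cv2.connectedComponentsWithStats(m.astype(np.uint8));P=cloud(d)
    for i in range(1,k):
        q=P[l==i];c=np.median(q,0)
        if st[i,4]>20 and np.hypot(c[0]-.644,c[1]+.038)<.04:
            c=on_plane(d,[cc[i]],.062)[0]; print(n,st[i],'knob',c.round(4),'top z',np.percentile(q[:,2],[50,90]).round(4),'u,v',(c[:2]@xd).round(4),(c[:2]@yd).round(4))
d=snap('side');cv2.imwrite('pics/%s.png'%__import__('sys').argv[1],cv2.resize(d['image'][130:300,230:450,::-1],None,fx=3.5,fy=3.5))
E
python3 k.py s3
```

```text
tcp u,v mm 475.4 19.8 z 0.1433 F [ 1.31  0.53 -0.63] Fu 1.37 t 21.15
scene w,h 95 378 rel yaw 0.08 pushL u 531.5 pushR u 531.9 mid v -131.1
side w,h 93 380 rel yaw 0.13 pushL u 534.5 pushR u 535.1 mid v -129.2
scene [332 166  11  11  94] knob [ 0.6441 -0.0379  0.062 ] top z [0.0647 0.0671] u,v 0.6334 -0.1228
side [351 189  11   7  57] knob [ 0.6461 -0.0338  0.062 ] top z [0.0669 0.0686] u,v 0.636 -0.119
```

View pics/s3.png

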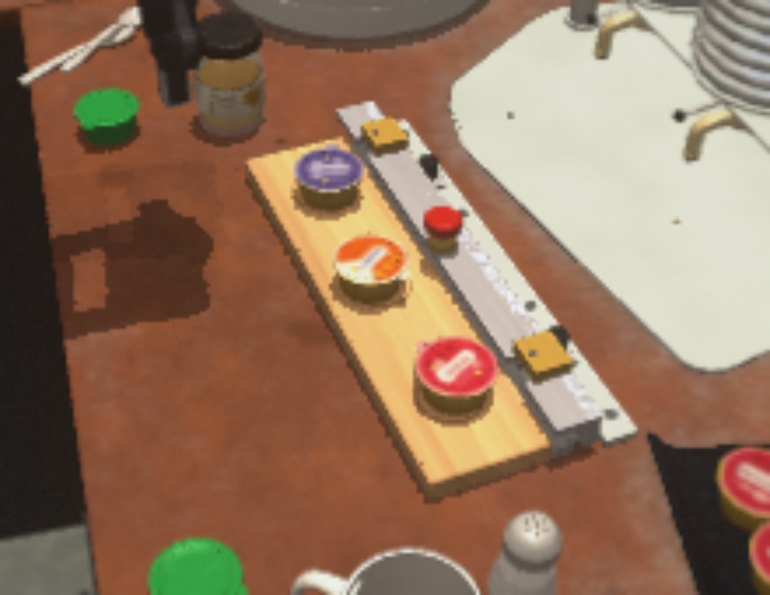

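The board lies parallel under the lip with all three cups standing (violet 330,170; orange 370,262; red 455,368). Both ends stood firm. The knob is at (442,220), u 0.634, v -0.122, with its top about 66 mm high.

Emit:
drive_tool:
  plan:
    - [-0.039,-0.035,0,0,0,0,-1]
    - [-0.04,-0.036,0,0,0,0,-1]
    - [-0.04,-0.036,0,0,0,0,-1]
    - [-0.04,-0.035,0,0,0,0,-1]
    - [0,0,0,0,0,0,-1]
    - [0,0,0.02,0,0,0,-1]
    - [0,0,0.02,0,0,0,-1]
    - [0,0,0,0,0,0,-1]
    - [0,0,0,0,0,0,-1]

```text
t: 22.3
tcp_pos: [0.6277, -0.0295, 0.096]
tool_rot: [-0.066, 0.998, 0.001, -0.002]
force: [0.7, -0.5, -0.1]
finger_gap: 0.002
gripper_force: 0.0
```

```bash
python3 b.py | head -1
```

```text
tcp u,v mm 618.3 -112.2 z 0.096 F [ 0.73 -0.54 -0.1 ] Fu 0.65 t 22.3
```

Emit:
drive_tool:
  plan:
    - [-0.016,-0.01,0,0,0,0,-1]
    - [0,0,0,0,0,0,-1]
    - [0,0,0.006,0,0,0,-1]
    - [0,0,0.004,0,0,0,-1]
    - [0,0,0.002,0,0,0,-1]
    - [0,0,0,0,0,0,-1]

```text
t: 23.0
tcp_pos: [0.6453, -0.0374, 0.085]
tool_rot: [-0.066, 0.998, 0.0, -0.001]
force: [-0.3, -0.7, 0.2]
finger_gap: 0.002
gripper_force: 0.0
```

Emit:
drive_tool:
  plan:
    - [0,0,0.002,0,0,0,-1]
    - [0,0,0.002,0,0,0,-1]
    - [0,0,0.001,0,0,0,-1]
    - [0,0,0,0,0,0,-1]

```text
t: 23.4
tcp_pos: [0.6462, -0.0378, 0.0805]
tool_rot: [-0.066, 0.998, 0.0, -0.0]
force: [-0.7, -0.5, -0.9]
finger_gap: 0.002
gripper_force: 0.0
```

Emit:
drive_tool:
  plan:
    - [0,0,0.001,0,0,0,-1]
    - [0,0,0.001,0,0,0,-1]
    - [0,0,0.001,0,0,0,-1]
    - [0,0,0,0,0,0,-1]

```text
t: 23.8
tcp_pos: [0.6463, -0.0378, 0.0777]
tool_rot: [-0.066, 0.998, -0.0, 0.0]
force: [-1.1, 0.8, 2.3]
finger_gap: -0.001
gripper_force: 1.2
```

Emit:
drive_tool:
  plan:
    - [0,0,0.001,0,0,0,-1]
    - [0,0,0.001,0,0,0,-1]
    - [0,0,0.001,0,0,0,-1]
    - [0,0,0,0,0,0,-1]

```text
t: 24.2
tcp_pos: [0.6463, -0.0378, 0.0745]
tool_rot: [-0.066, 0.998, -0.0, 0.0]
force: [-0.3, -0.4, 1.3]
finger_gap: 0.001
gripper_force: 0.9
```

Emit:
drive_tool:
  plan:
    - [0,0,0.001,0,0,0,-1]
    - [0,0,0.001,0,0,0,-1]
    - [0,0,0.001,0,0,0,-1]
    - [0,0,0,0,0,0,-1]

```text
t: 24.6
tcp_pos: [0.6463, -0.0378, 0.0726]
tool_rot: [-0.066, 0.998, -0.0, 0.0]
force: [-2.5, 0.2, 7.3]
finger_gap: 0.002
gripper_force: 3.8
```

Emit:
drive_tool:
  plan:
    - [0,0,0.001,0,0,0,-1]
    - [0,0,0.001,0,0,0,-1]
    - [0,0,0,0,0,0,-1]

```text
t: 24.9
tcp_pos: [0.6464, -0.0379, 0.0725]
tool_rot: [-0.066, 0.998, -0.0, 0.0]
force: [-3.9, 0.5, 16.3]
finger_gap: -0.003
gripper_force: 8.4
```

Emit:
drive_tool:
  plan:
    - [0,0,-0.01,0,0,0,-1]
    - [0,0,-0.03,0,0,0,-1]
    - [0,0,-0.04,0,0,0,-1]
    - [0.03,0.03,-0.02,0,0,0,-1]
    - [0.045,0.04,0,0,0,0,-1]
    - [0.045,0.04,0,0,0,0,-1]
    - [0.045,0.04,0,0,0,0,-1]
    - [0,0.02,0,0,0,0,-1]
    - [0,0,0,0,0,0,-1]

```text
t: 25.8
tcp_pos: [0.4837, 0.094, 0.1696]
tool_rot: [-0.067, 0.998, 0.0, -0.001]
force: [0.2, 0.8, -0.2]
finger_gap: -0.005
gripper_force: 0.0
```

```bash
python3 b.py; python3 k.py s4
```

```text
tcp u,v mm 491.8 29.2 z 0.1696 F [ 0.24  0.8  -0.23] Fu 0.35 t 25.8
scene w,h 94 378 rel yaw 0.02 pushL u 531.7 pushR u 531.8 mid v -131.0
side w,h 93 380 rel yaw 0.13 pushL u 534.5 pushR u 535.1 mid v -129.2
scene [332 169  11  10  88] knob [ 0.6372 -0.0415  0.062 ] top z [0.0569 0.0594] u,v 0.6261 -0.1254
side [351 191  11   7  57] knob [ 0.6431 -0.0426  0.062 ] top z [0.059  0.0605] u,v 0.6319 -0.1273
```

View pics/s4.png

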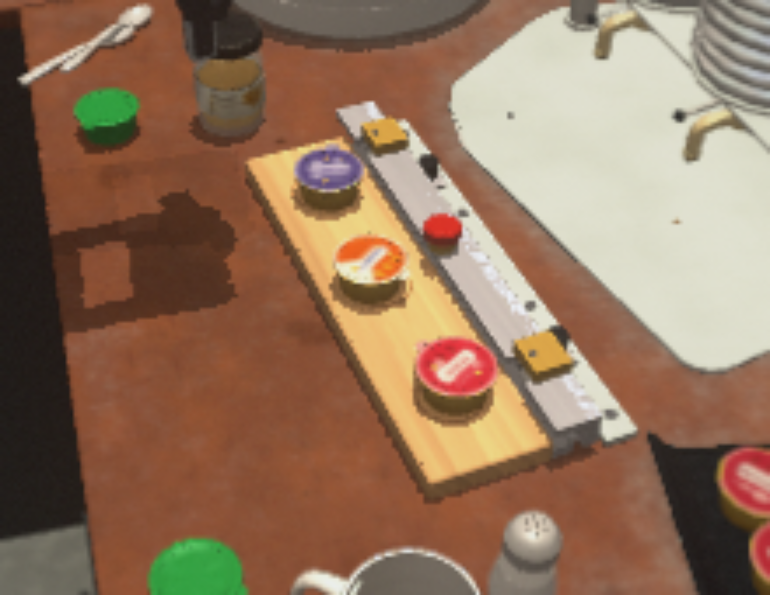

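The knob (442,228) dropped about 8 mm (0.0669 to 0.0590 m) and stayed down. The board is still home and parallel, the cups are standing, and the bystanders have not moved.

```bash
python3 -c "
from station import manip
print(manip.sign_off())"
```

```text
the job is handed in; nothing more can be done
None
```

The job is handed in: the board is home against the rail at both ends, the red knob is fully down (about 8 mm) and has stayed there, all three cups are standing, the bystanders are untouched, and the highest push I read on the board was about 15 N.

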